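# Clamp a tube rack with a cam lever

### The job

Fix the blue-marked tube rack in the bench clamp for decapping. First flip the red cam lever up to free the locked jaw and pull the jaw back until the mouth is wide open; then stand the rack, which was left on its end, on its foot on the bench and let go of it, and take it again from above and set it upright on the clamp's base between the fence and the jaw. Then push the jaw up firmly against the rack, flip the lever fully down again so that the rack is held tight, and leave everything else on the bench where it is.

Things in the scene. Friction and masses are not known exactly. Their poses are not given: they have to be found in the camera images.
- rack: Grey five-place sample tube rack with blue marks, a plain block 22 mm thick (its x), 120 mm long (its y), 73 mm high (its z), 0.12 kg. Origin: centre of its underside (foot); z points from the foot to the top with the tube openings. It starts standing on one 22 x 73 mm end, so its z is level and its y vertical. Pinch it across the 22 mm.
- clamp: Bench clamp, fixed. Origin: centre of its underside; x points from the jaw to the fence (away from the robot at yaw 0), y along the rack's place, z up. Aluminium base 190 (x) x 160 (y) x 12 mm. Blue fence with its face at x = +66 mm, 110 mm long in y, top 48 mm above the bench. Two blue end guides, inner faces at y = +-65 mm, 10 mm thick, x = 35 to 80 mm, top 88 mm above the bench.
- clamp_seat (a point): On the clamp base's top, 12 mm above the bench: where the centre of the rack's underside lies when the rack stands against the middle of the fence with its length along the clamp's y. Axes as the clamp's.
- jaw (a joint): Sliding jaw of the clamp, in m: clear gap between fence and the jaw's black pad with the lever down (2.8 mm more with the lever up); 0 shut, 0.060 fully open. It moves along the clamp's x (towards -x to open), with about 4 N of friction when free, and cannot be moved when locked.
- jaw_pad: Black pad on the jaw's front, 100 mm long (y), 30 mm high, its top 44 mm above the bench; it touches the rack. Origin: middle of the pad's front face, at the height of the base's top. The cam lever pushes it forward by 2.8 mm when flipped down. Axes as the clamp's.
- jaw_post (a point): Upright steel post on the jaw's carriage for sliding it, 15 mm across, with a black cap 20 mm across; this point is 10 mm below its top, 78 mm above the bench; the carriage's top is 40 mm above the bench. It lies 41 mm behind the pad's front face and 30 mm to the clamp's +y.
- lever_hinge (a point): Axis of the cam lever, on the jaw's carriage, 52 mm above the bench. The axis runs along the clamp's x; the carriage takes it along.
- lever_grip (a point): Point on the middle of the red lever's round handle (16 mm across), 88 mm from its hinge and 20 mm from its end.
- lever (a joint): Cam lever, rad: 0 = fully down, jaw locked, the handle stands out to the clamp's -y, 0.14 rad above level; 1.26 = fully up (0.17 rad short of upright), jaw free. It swings in the clamp's y-z plane and stays where it is left; about 3 N at the handle.
- tip_box: Blue pipette tip box with a clear lid, 81 x 118 x 62 mm, origin under its centre. Bystander.
- dye_bottle: Small white bottle with a black cap, 40 mm across, 85 mm high, origin under its centre. Bystander.
- buffer_bottle: White bottle with a blue cap, 60 mm across, 125 mm high, origin under its centre. Bystander.
- timer: White bench timer, 62 x 62 x 21 mm, origin under its centre. Bystander.
- tape_roll: Roll of tape lying flat, 98 mm across, 25 mm high, origin under its centre. Bystander.
- marker: Blue and white marker pen lying, 135 mm long (its y), 16 mm thick, origin under its centre. Bystander.
Things that resemble listed ones, but are neither listed nor needed, are in the scene too. Leave any orange look-alike of the rack alone.

How it is judged:
By the outcome, as a careful person would: the job done as asked, in the order asked, and still so for the second after the job is handed in, with the robot touching nothing.
It also fails if it takes over 72 s, if anything falls off the work surface, if the arm or the gripper's body presses on something with over 40 N, if the wrist force passes 120 N, or if a joint passes its speed limit or range.

### The arm

A 6-joint arm with a two-finger parallel gripper is mounted at the origin on a cart in front of the work surface, level with it; the furniture and walls round the work are solid. World frame = base frame: x ahead of the robot, y to its left, z up, the work surface at z = 0. Lengths are in m, angles in rad, forces in N, time in s.
With the tool pointing down it reaches from about 0.35 to 0.875 m from the base axis. Payload 4.2 kg.
Tool frame: the origin (TCP) lies on the front face of the gripper's body, between the roots of the fingers; the fingertips stand 70 mm ahead of it and the grasp point (between the pads) lies 51 mm ahead of it; z points along the fingers, y is the line along which they close (so a half turn about z gives the same grasp; the last joint's range is limited). The gripper opens to 87 mm and grips with 3 to 60 N. Pads are 19 mm wide; open, the fingers measure 117 mm over their backs; the gripper's body (75 mm by 190 mm) begins 51 mm behind the grasp point.
Start: joints at [1.372, 0.385, 0.008, 0, -1.194, -0.259], TCP at [0.276, 0.561, 0.292] pointing down, gripper open.
Joint ranges: [-3.14, 3.14], [-1.21, 2.06], [-1.07, 1.41], [-3.16, 2.05], [-2.99, -0.16], [-3.1, 3.1]. Speed limits (rad/s): [2.79, 2.79, 3.14, 3.14, 3.14, 3.14].

### API

Orientations are given as a rotation vector (axis times angle).
In Python, from station import arm, optics gives the robot as it stands. The module is installed in compiled form; this text tells all that it offers.
- The arm moves only by the tool servo_tool, never from a script. Its argument "rows" is a list of rows, each a list of 5 numbers: the closure, from 0 (fully open) to 1 (shut), then the shift along the tool's x, y, z normalised to -1 to 1, where 1 is 0.25 m, then the turn about the tool's z normalised to -1 to 1, where 1 is 0.5 rad. In form: [[grip, dx, dy, dz, spin], ...]. A call has 1 to 5 rows; each row is the pose to reach, as a shift and turn from the pose commanded when the call began, along the tool's axes at that moment; what a row does not reach only later rows make up. A row lasts 1/8 s, in which the tool goes at most 62.5 mm and 10.7 degrees, less where a joint would pass 70% of its speed; a pose out of reach is approached as far as the arm can. A call with a number of a shift or a turn outside -1 to 1 is refused whole. A call with a gripper value outside its range is refused whole. The fingers move at their own pace and stop on an object; "squeeze" is the grip in N (left out, the last holds). Time passes only in rows, so rows that repeat a pose let the fingers close. It gives the time, the measured TCP pose, the force, the opening and the grip force at its end, in the units of the state.
- arm.read_state(): the state, without advancing time (a new reading comes with each control period).
- optics.camera(name): name is "scene" or "top"; returns a dict with "color" (420x560x3 uint8, red, green, blue), "intrinsics" (3x3 intrinsics, pixels), "dist" ([k1, k2, p1, p2, k3] as OpenCV has them; the pictures are not rectified), "view" (4x4, takes a point from world to camera coordinates). Camera axes: x right, y up, looking along -z (the intrinsics and any distortion apply to the point x, -y, -z); pixel columns grow to the right and rows downward; lengths in m; the calibration is good to about 2 mm. A picture is of the moment at which its call begins. There is no depth.
- arm.finish_job(): hands the job in; it is judged then, once.
The state is a dict: "t": time; "q": joint angles; "dq": joint speeds; "effort": joint torques, N m; "position": TCP position; "orientation": TCP orientation; "ft_force": force on the tool from outside, world axes, zero at the start; "moment": the same for the moment, N m; "width": finger opening in m; "grip_force": force on a finger pad.
Only numpy, scipy, OpenCV 4.12 (cv2) and the standard library are available. Lean on these libraries where they do the work, as an engineer would, in place of code of your own. Each camera call takes 0.05 s, during which the arm holds its last target. There are 200 camera calls.

## Working session

There is one attempt and no reset: what is moved stays moved. The work goes in short steps, Python scripts to look and compute and a tool call to move; the robot and the scene stay as the last step left them, time stands still between calls to the robot, and variables do not carry over. Pictures are saved under pics/ and viewed, at most 10 in all, crops included, and the job is handed in when it is done.

Besides the shell and the picture viewer there is one more tool, called after "Call:" as name(argument=value, ...), one argument or row to a line, values as JSON. servo_tool: Moves the arm, as the interface text tells. Scaled input: -1 to 1 covers 0.25 m each way for a shift and 0.5 rad each way for a turn. Its arguments: {"type":"object","properties":{"rows":{"type":"array","items":{"type":"array","items":{"type":"number","minimum":-1,"maximum":1}}},"squeeze":{"type":"number"}},"required":["rows"]}

```bash
mkdir -p pics; cat > h.py <<'E'
import numpy as np, cv2
from station import arm, optics
def snap(name,fn):
    c=optics.camera(name); cv2.imwrite('pics/'+fn+'.png',c['color'][:,:,::-1]); np.savez('pics/'+fn+'.npz',**c); return c
def ray(c,px):
    u=cv2.undistortPoints(np.array(px,float).reshape(-1,1,2),c['intrinsics'],np.array(c['dist'],float)).reshape(-1,2)
    V=c['view'];R=V[:3,:3];o=-R.T@V[:3,3]
    d=np.c_[u[:,0],-u[:,1],-np.ones(len(u))]@R
    return o,d
def onz(c,px,z):
    o,d=ray(c,px); z=np.broadcast_to(z,len(d)); return o+d*((z-o[2])/d[:,2])[:,None]
def proj(c,P):
    P=np.atleast_2d(P);V=c['view'];p=P@V[:3,:3].T+V[:3,3]
    q=np.c_[p[:,0],-p[:,1],-p[:,2]]
    return cv2.projectPoints(q,np.zeros(3),np.zeros(3),c['intrinsics'],np.array(c['dist'],float))[0].reshape(-1,2)
def load(fn): return dict(np.load('pics/'+fn+'.npz'))
E
python3 - <<'E'
from h import *
for n in('scene','top'):
    c=snap(n,n+'0'); V=c['view']; print(n,-V[:3,:3].T@V[:3,3],-V[2,:3])
    cv2.imwrite('pics/%s0b.png'%n,cv2.resize(c['color'][:,:,::-1],(800,600),interpolation=cv2.INTER_CUBIC))
s=arm.read_state();print(s)
E
```

```text
scene [-0.24295553 -1.13536148  0.72834512] [ 0.49912672  0.76409192 -0.40870045]
top [0.41232573 0.04077174 1.1626226 ] [ 0.10439864  0.01169217 -0.9944668 ]
{'t': 0.1, 'q': array([ 1.37161606e+00,  3.85497523e-01,  6.76693474e-03, -4.07551311e-04,
       -1.19396481e+00, -2.58594152e-01]), 'dq': array([-0.00055768, -0.00168414,  0.00357205,  0.00382129,  0.00012196,
        0.00120379]), 'effort': array([ 8.20010591e-04, -3.91690028e+01,  1.87935930e+01,  4.23185930e+00,
        1.34727691e-02, -7.43927876e-05]), 'position': array([0.27603378, 0.56030929, 0.29126387]), 'orientation': array([ 3.05774502e+00, -7.12604772e-01, -5.05863825e-04]), 'ft_force': array([ 0.3565403 , -0.49664015,  0.08749192]), 'moment': array([ 0.00837701, -0.03934544, -0.01494094]), 'grip_force': 0.0, 'width': 0.08665288385666017}
```

View pics/top0b.png

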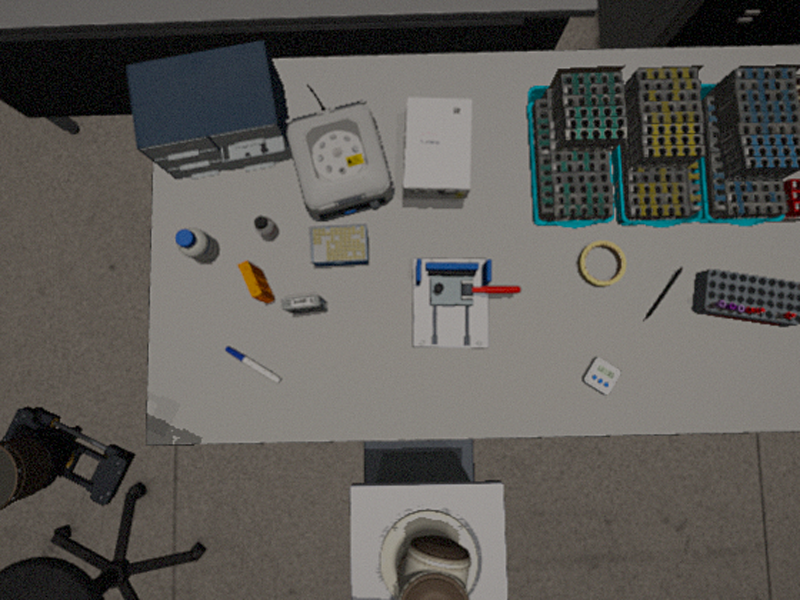

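View pics/scene0b.png

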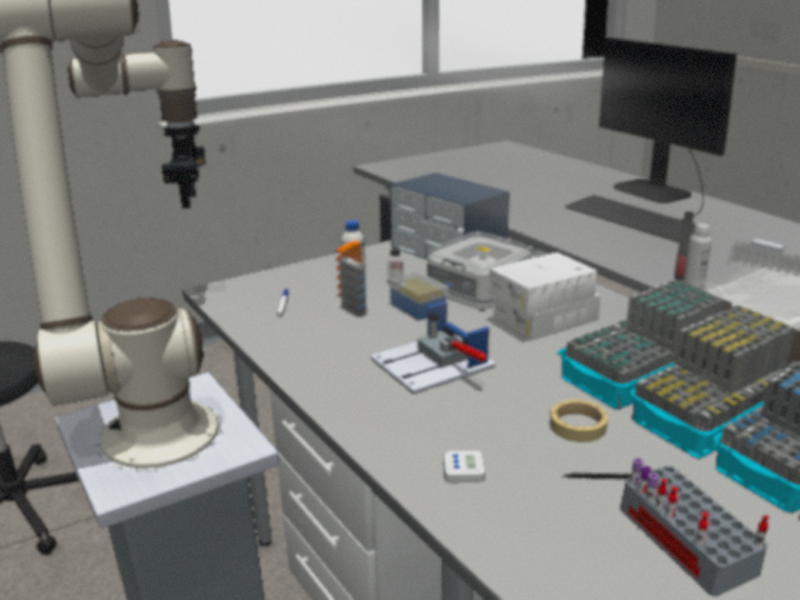

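The top view shows the clamp around (450,303) with its lever at (500,290), the grey rack at (303,302), and the orange look-alike at (256,282), all in 800 px coordinates. The scene view shows the rack standing at (352,285) and the clamp at (435,355).

```bash
python3 - <<'E'
from h import *
t=load('top0')['color'][:,:,::-1]; s=load('scene0')['color'][:,:,::-1]
a=cv2.resize(t[150:270,150:380],None,fx=3.45,fy=3.45,interpolation=cv2.INTER_CUBIC)[:, :793]
cv2.imwrite('pics/tc.png',a)
cv2.imwrite('pics/sc.png',cv2.resize(s[155:280,210:370],None,fx=4.8,fy=4.8,interpolation=cv2.INTER_CUBIC))
E
```

```text
(no output)
```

View pics/tc.png

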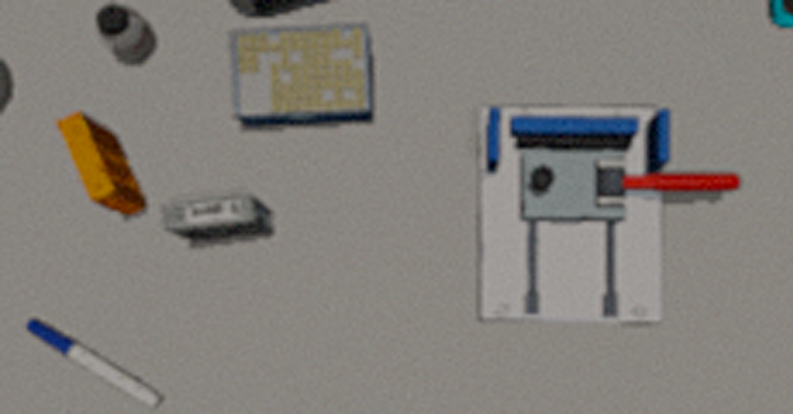

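View pics/sc.png

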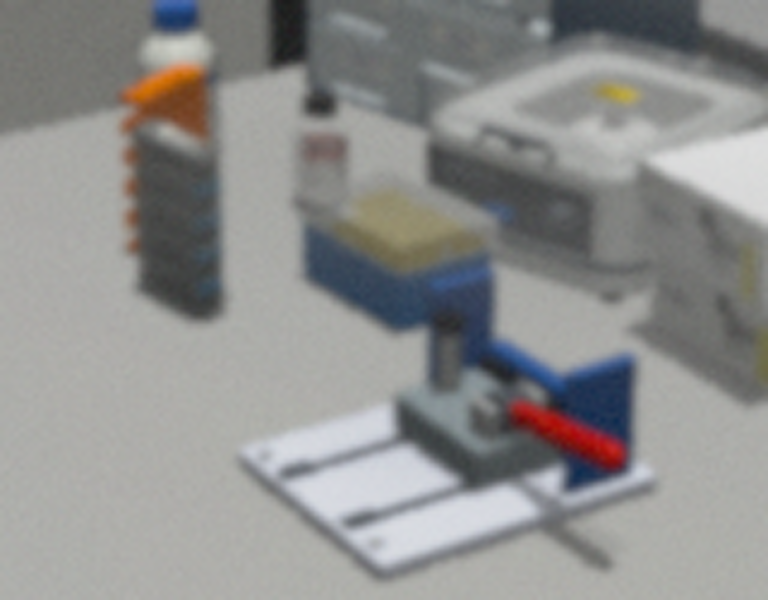

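The crops show these positions:
- **Clamp:** base corners at (480,107), (662,107), (660,320), (478,322) in the top crop. The lever handle runs from (625,181) to (738,181) and the post cap is at (541,179).
- **Rack:** its upper end is at about (165..255, 195..235).

Next I need a closer look to see which way the rack's openings face.

```bash
python3 - <<'E'
from h import *
t=load('top0')['color'][:,:,::-1]; s=load('scene0')['color'][:,:,::-1]
a=cv2.resize(s[164:226,228:268],(390,600),interpolation=cv2.INTER_CUBIC)
b=cv2.resize(t[178:223,160:235],(400,240),interpolation=cv2.INTER_CUBIC)
o=np.zeros((600,800,3),np.uint8);o[:,:390]=a;o[:240,400:]=b
o=cv2.convertScaleAbs(o,alpha=1.3); cv2.imwrite('pics/rk.png',o)
c=load('top0')
f=lambda p:[((u+.5)/3.45-.5+150,(v+.5)/3.45-.5+150) for u,v in p]
base=onz(c,f([(480,107),(662,107),(660,320),(478,322)]),.012);print(base,base.mean(0))
print('lever',onz(c,f([(625,181),(738,181)]),[.053,.067]))
print('post',onz(c,f([(541,179)]),.088))
print('fence top',onz(c,f([(512,118),(637,118)]),.048))
r=onz(c,f([(165,205),(248,195),(255,222),(168,233)]),.12);print('rack top end',r,r.mean(0))
print('orange',onz(c,f([(60,120),(80,113),(115,185),(98,205)]),.12))
print('tip',onz(c,f([(230,30),(368,23),(372,108),(236,115)]),.062))
E
```

```text
[[ 0.62502208  0.01642897  0.012     ]
 [ 0.62123079 -0.14452697  0.012     ]
 [ 0.43350955 -0.13550949  0.012     ]
 [ 0.43521225  0.02280251  0.012     ]] [ 0.52874367 -0.06020124  0.012     ]
lever [[ 0.55089983 -0.10410562  0.053     ]
 [ 0.5469921  -0.19673845  0.067     ]]
post [[ 0.54976561 -0.03063284  0.088     ]]
fence top [[ 0.60815643 -0.00999794  0.048     ]
 [ 0.60564728 -0.11698047  0.048     ]]
rack top end [[0.53163996 0.27244146 0.12      ]
 [0.5381699  0.20582839 0.12      ]
 [0.51635432 0.20036027 0.12      ]
 [0.50910045 0.27002489 0.12      ]] [0.52381616 0.23716376 0.12      ]
orange [[0.60258039 0.35757374 0.12      ]
 [0.6079121  0.34138772 0.12      ]
 [0.54869176 0.31270885 0.12      ]
 [0.53286585 0.32631566 0.12      ]]
tip [[0.68769886 0.22964348 0.062     ]
 [0.69084321 0.11136916 0.062     ]
 [0.61709994 0.10910379 0.062     ]
 [0.61384623 0.22483314 0.062     ]]
```

View pics/rk.png

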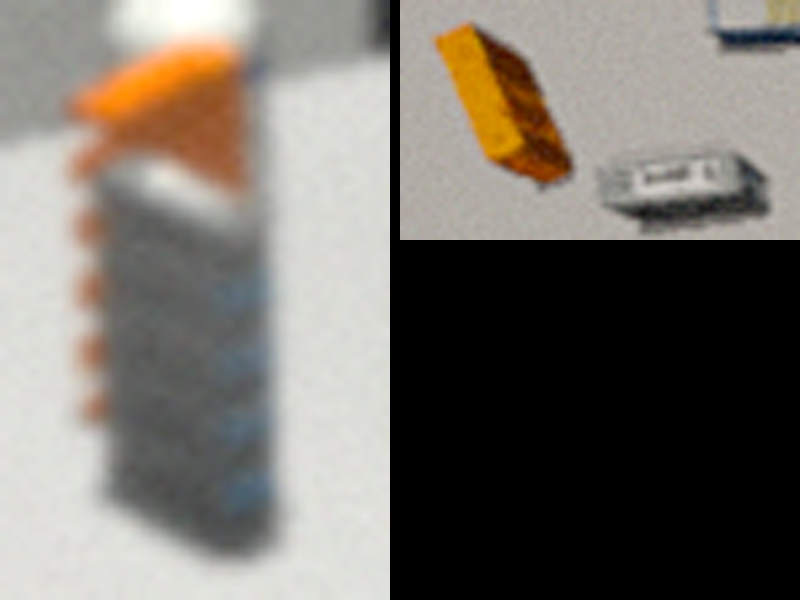

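The rack's blue marks, at crop pixels (240, 295/360/430/490), sit by its −y edge. I'll project the rack model to see whether they lie on its narrow face.

```bash
python3 - <<'E'
from h import *
c=load('scene0'); im=c['color'].astype(int)
ctr=np.array([.5238,.2372]); a=np.array([.0063,-.0685]);a/=np.linalg.norm(a); 
d=np.array([a[0]*1,a[1]]); n=np.array([-d[1],d[0]]);
print('d',d,'n',n, 'yaw of d',np.arctan2(d[1],d[0]))
for z in(.12,.06,0):
  for nm,q in(('front +y',-d*.0365-n*.011),('front -y',d*.0365-n*.011),('back -y',d*.0365+n*.011)):
    print(z,nm,proj(c,[*(ctr+q),z]).round(1))
  
print('b-r, rows 180..224, cols 234..258')
br=im[:,:,2]-im[:,:,0]
for r in range(184,223): print(r,' '.join('%3d'%v for v in br[r,236:260]),'|',' '.join('%3d'%v for v in im[r,236:260,1]))
E
```

```text
d [ 0.09158428 -0.99579733] n [0.99579733 0.09158428] yaw of d -1.4790835313230681
0.12 front +y [[236.5 180.5]]
0.12 front -y [[249.9 186.9]]
0.12 back -y [[255.7 185.2]]
0.06 front +y [[237.3 197.9]]
0.06 front -y [[250.6 204.9]]
0.06 back -y [[256.3 203. ]]
0 front +y [[238.1 214.9]]
0 front -y [[251.2 222.3]]
0 back -y [[256.8 220.4]]
b-r, rows 180..224, cols 234..258
184 -14 -13 -11  -7   0   1   1  -2  -3  -2  -3  -4  -8 -11 -17 -23 -25 -20  -7  -2  -3  -2  -2  -3 | 138 117  93  80  86  91 103 118 128 136 147 153 152 147 134 122 112 113 118 128 150 162 166 166
185 -24 -23 -17  -9  -5  -1  -2   2  -1   0   0   0  -2  -4  -6 -11 -15  -9  -5  -2  -2  -2  -2  -2 | 131 106  89  78  73  78  82  91 100 111 123 133 140 138 135 126 112 115 117 130 146 160 166 167
186 -39 -45 -27 -15  -8  -3   0   1  -1   0   1   0  -2  -1  -3  -2  -2  -6  -2   0  -2  -4  -3  -2 | 112  92  80  78  74  75  74  74  79  90  99 107 117 123 125 122 114 110 113 124 144 161 166 168
187 -47 -52 -37 -16  -4  -1   1  -3   0  -1   0  -2   3   0  -1   0   0  -1  -2  -2  -3  -2  -4  -5 | 105  86  77  76  75  76  71  
[... 6296 characters left out ...]
  -3  -4 | 175 170 172 171 175 169 160 148 139 122 104  88  74  68  67  66  68  72  83  99 124 152 166 171
220  -3  -3  -2  -4  -4  -3  -3  -3  -2  -2   0  -2  -3   0   1  -4   1   1   0   1  -2  -2  -3  -4 | 169 171 172 173 173 170 170 165 159 149 135 117 105  89  76  73  75  86 100 117 138 158 169 172
221  -5  -4  -4  -4  -5  -3  -4  -3  -6  -4  -4  -3  -1  -2  -1  -3  -2   0  -2  -3  -1  -3  -4  -5 | 171 174 174 172 174 176 175 172 169 165 157 148 132 119 109 106 107 109 128 143 156 165 174 172
222  -4  -4  -3  -1  -4   0  -4  -2  -4  -6  -3  -2  -4  -2  -2  -2  -3  -1  -4  -1  -1  -3  -3   0 | 170 173 173 172 172 172 173 173 172 170 169 165 159 148 146 144 145 147 154 164 170 172 175 174
```

The blue marks lie on the −y narrow face, so the rack's openings face −y and its foot faces +y. The clamp's yaw is about −0.03. I'll start moving towards the lever.

Call:
servo_tool(
  rows=[
    [0,0.9,0.86,0,1],
    [0,0.9,0.86,0,1],
    [0,0.9,0.86,0,1],
    [0,0.9,0.86,0,1],
    [0,0.9,0.86,0,1],
  ],
  squeeze=40,
)

```text
t: 0.72
position: [0.3831, 0.2662, 0.2921]
orientation: [2.788, -1.447, -0.0]
ft_force: [0.4, -0.1, -0.2]
width: 0.087
grip_force: 0.0
```

```bash
cat >> h.py <<'E'
from scipy.spatial.transform import Rotation as Ro
from scipy.optimize import least_squares
YAW=-.03; CC=np.array([.5287,-.0602])
def cl(x,y,z): # clamp->world
    c,s=np.cos(YAW),np.sin(YAW); return np.array([CC[0]+c*x-s*y,CC[1]+s*x+c*y,z])
def tocl(P):
    c,s=np.cos(YAW),np.sin(YAW); d=np.array(P)[:2]-CC; return np.array([c*d[0]+s*d[1],-s*d[0]+c*d[1],P[2]])
def go(G,psi=None):
    """normalised shift to bring GRASP point to world G, tool-x heading psi"""
    s=arm.read_state();R=Ro.from_rotvec(s['orientation']).as_matrix()
    p=s['position']; g=p+.051*R[:,2]
    d=R.T@(np.array(G)-g); h=np.arctan2(R[1,0],R[0,0])
    sp=0 if psi is None else -((psi-h+np.pi)%(2*np.pi)-np.pi)
    print('t',round(s['t'],2),'grasp',g.round(4),'clampf',tocl(g).round(4),'psi',round(h,4),'tilt',(R[:,2]).round(3),'\n shift/.25',(d/.25).round(3),'spin/.5',round(sp/.5,3))
E
python3 - <<'E'
from h import *
c=load('top0'); f=lambda p:np.array([((u+.5)/3.45-.5+150,(v+.5)/3.45-.5+150) for u,v in p])
px=f([(480,107),(662,107),(660,320),(478,322),(512,118),(637,118),(541,179),(738,181)])
def mod(p):
    loc=[(.095,.08,.012),(.095,-.08,.012),(-.095,-.08,.012),(-.095,.08,.012),(.066,.055,.048),(.066,-.055,.048),(p[3],.03,.088),(p[3]+.001,-.03-.107,.067)]
    co,s=np.cos(p[2]),np.sin(p[2])
    return np.array([(p[0]+co*a-s*b,p[1]+s*a+co*b,z) for a,b,z in loc])
fun=lambda p:((proj(c,mod(p))-px)[[0,1,2,3,6,7]]).ravel()
r=least_squares(fun,[.5287,-.06,-.03,.02],x_scale=.01);print(r.x.round(4),(proj(c,mod(r.x))-px).round(2).tolist())
go(cl(.0215,-.117,.13),YAW-np.pi/2)
E
```

```text
[ 0.5288 -0.06   -0.0291  0.0207] [[-0.27, -0.33], [-0.6, -0.04], [0.58, 0.66], [0.01, -0.31], [-0.94, 3.97], [0.12, 4.18], [-0.02, -0.18], [0.29, 0.18]]
t 0.72 grasp [0.3831 0.2662 0.2411] clampf [-0.1553  0.3219  0.2411] psi -0.9573 tilt [-0. -0. -1.] 
 shift/.25 [1.829 0.487 0.445] spin/.5 1.287
```

Call:
servo_tool(
  rows=[
    [0,1,0.27,0.2,1],
    [0,1,0.27,0.2,1],
    [0,1,0.27,0.2,1],
    [0,1,0.27,0.2,1],
    [0,1,0.27,0.2,1],
  ],
)

```text
t: 1.35
position: [0.4714, 0.022, 0.2409]
orientation: [2.336, -2.097, -0.002]
ft_force: [-0.6, -0.2, 0.8]
width: 0.0871
grip_force: 0.0
```

```bash
python3 - <<'E'
from h import *
go(cl(.0215,-.117,.13),YAW-np.pi/2)
E
```

```text
t 1.35 grasp [0.4713 0.0219 0.1899] clampf [-0.0598  0.0803  0.1899] psi -1.4629 tilt [-0.003 -0.001 -1.   ] 
 shift/.25 [ 0.826 -0.214  0.24 ] spin/.5 0.276
```

Call:
servo_tool(
  rows=[
    [0,0.826,-0.214,0.1,0.28],
    [0,0.826,-0.214,0.1,0.28],
    [0,0.826,-0.214,0.2,0.28],
    [0,0.826,-0.214,0.24,0.28],
    [0,0.826,-0.214,0.24,0.28],
  ],
)

```text
t: 1.98
position: [0.5474, -0.1752, 0.1797]
orientation: [2.186, -2.252, -0.006]
ft_force: [-0.3, 0.2, 0.6]
width: 0.0871
grip_force: 0.0
```

```bash
python3 - <<'E'
from h import *
go(cl(.0215,-.117,.064),YAW-np.pi/2)
c=snap('scene','s1')
cv2.imwrite('pics/s1b.png',cv2.resize(c['color'][150:300,230:430,::-1],(800,600),interpolation=cv2.INTER_CUBIC))
E
```

```text
t 1.98 grasp [ 0.5472 -0.1752  0.1287] clampf [ 0.0219 -0.1143  0.1287] psi -1.6006 tilt [-0.005  0.001 -1.   ] 
 shift/.25 [0.011 0.    0.259] spin/.5 0.0
```

View pics/s1b.png

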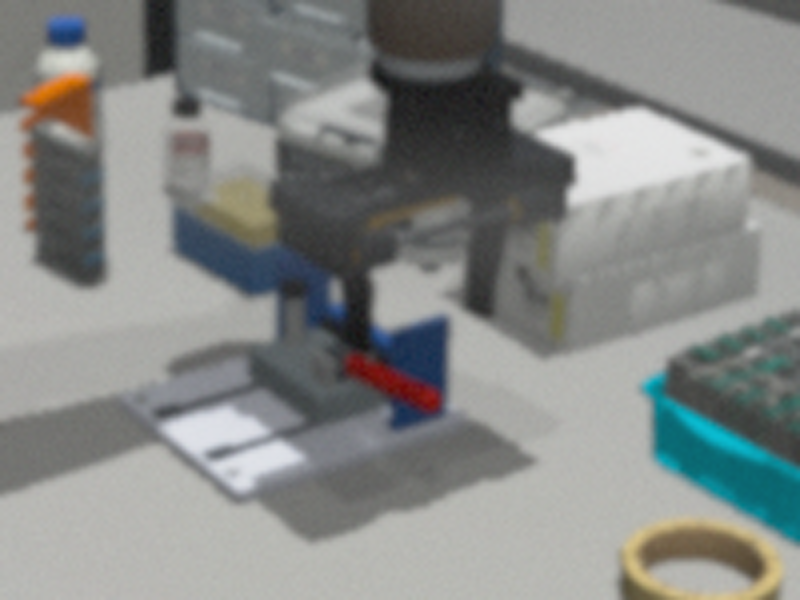

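The gripper straddles the handle, which runs from (350,362) to (440,400). Its 190 mm body lies along the clamp's x as planned. I'll descend and pinch.

Call:
servo_tool(
  rows=[
    [0,0.01,0,0.2,0],
    [0,0.01,0,0.26,0],
    [0.6,0.01,0,0.26,0],
    [1,0.01,0,0.26,0],
    [1,0.01,0,0.26,0],
  ],
  squeeze=15,
)

```text
t: 2.65
position: [0.5489, -0.1765, 0.1189]
orientation: [-2.191, 2.249, -0.004]
ft_force: [-0.4, -0.2, -0.3]
width: 0.0649
grip_force: 0.0
```

Call:
servo_tool(
  rows=[
    [1,0,0,0,0],
    [1,0,0,0,0],
  ],
)

```text
t: 2.9
position: [0.5481, -0.1767, 0.1177]
orientation: [-2.191, 2.251, -0.001]
ft_force: [-0.2, 0.4, 0.3]
width: 0.0447
grip_force: 0.0
```

```bash
python3 - <<'E'
from h import *
go(cl(.0215,-.117,.064),YAW-np.pi/2)
for th in np.linspace(0,1.28,9)[1:]:
    a=.14+th; b=.14
    print(round(th,2),'dx',round(-(-.088*(np.cos(a)-np.cos(b)))/.25*-1*-1,3),'dz',round(-.088*(np.sin(a)-np.sin(b))/.25,3))
E
```

```text
t 2.9 grasp [ 0.5481 -0.1767  0.0667] clampf [ 0.0229 -0.1159  0.0667] psi -1.5979 tilt [ 0.001 -0.    -1.   ] 
 shift/.25 [0.005 0.006 0.011] spin/.5 0.006
0.16 dx -0.012 dz -0.055
0.32 dx -0.033 dz -0.107
0.48 dx -0.062 dz -0.155
0.64 dx -0.098 dz -0.198
0.8 dx -0.141 dz -0.235
0.96 dx -0.189 dz -0.265
1.12 dx -0.241 dz -0.286
1.28 dx -0.296 dz -0.299
```

Call:
servo_tool(
  rows=[
    [1,0,0,0,0],
    [1,0,0,0,0],
    [1,0,0,0,0],
    [1,0,0,0,0],
    [1,0,0,0,0],
  ],
)

```text
t: 3.52
position: [0.5462, -0.1767, 0.1169]
orientation: [2.189, -2.25, -0.005]
ft_force: [-5.6, 0.4, 4.6]
width: 0.0152
grip_force: 15.0
```

Call:
servo_tool(
  rows=[
    [1,-0.01,0,-0.05,0],
    [1,-0.03,0,-0.105,0],
    [1,-0.06,0,-0.155,0],
    [1,-0.1,0,-0.2,0],
    [1,-0.14,0,-0.235,0],
  ],
)

```text
t: 4.15
position: [0.5474, -0.1412, 0.1762]
orientation: [2.189, -2.25, -0.004]
ft_force: [-5.5, -1.1, -6.0]
width: 0.0152
grip_force: 15.0
```

Call:
servo_tool(
  rows=[
    [1,-0.05,0,-0.03,0],
    [1,-0.1,0,-0.05,0],
    [1,-0.15,0,-0.062,0],
    [1,-0.175,0,-0.065,0],
    [1,-0.175,0,-0.065,0],
  ],
)

```text
t: 4.78
position: [0.5498, -0.0995, 0.1933]
orientation: [2.19, -2.248, 0.003]
ft_force: [-3.7, -9.6, -2.1]
width: 0.0156
grip_force: 15.0
```

```bash
python3 - <<'E'
from h import *
go(cl(.0215,-.03-.088*np.cos(1.4),.052+.088*np.sin(1.4)),YAW-np.pi/2); print(arm.read_state()['ft_force'])
E
```

```text
t 4.78 grasp [ 0.5497 -0.0997  0.1423] clampf [ 0.0222 -0.0389  0.1423] psi -1.5966 tilt [-0.001 -0.004 -1.   ] 
 shift/.25 [0.024 0.003 0.015] spin/.5 0.008
[-3.71318021 -9.63870882 -2.08966188]
```

Call:
servo_tool(
  rows=[
    [0.45,0.02,0,0,0],
    [0.45,0.02,0,0,0],
    [0.45,0.02,0,0,0],
    [0.45,0.02,0,-0.12,0],
    [0.45,0.02,0,-0.2,0],
  ],
)

```text
t: 5.4
position: [0.5511, -0.1025, 0.2439]
orientation: [-2.191, 2.249, -0.004]
ft_force: [-0.4, 0.1, 0.2]
width: 0.047
grip_force: 0.0
```

Call:
servo_tool(
  rows=[
    [0.45,0,0,-0.02,0],
    [0.45,-0.2,0,-0.02,0],
    [0.45,-0.3,0,-0.02,0],
    [0.45,-0.3,0,-0.02,0],
  ],
)

```text
t: 5.9
position: [0.552, -0.0264, 0.2467]
orientation: [2.194, -2.248, -0.001]
ft_force: [-0.0, 0.8, 0.3]
width: 0.0478
grip_force: 0.0
```

```bash
python3 - <<'E'
from h import *
go(cl(.0207,.03,.078),YAW-np.pi/2); print(arm.read_state()['ft_force'])
c=snap('top','t2')
a=c['color'][180:260,270:360,::-1]; cv2.imwrite('pics/t2b.png',cv2.resize(a,(675,600),interpolation=cv2.INTER_CUBIC))
E
```

```text
t 5.9 grasp [ 0.552  -0.0264  0.1957] clampf [0.0223 0.0345 0.1957] psi -1.595 tilt [-0.  0. -1.] 
 shift/.25 [0.018 0.006 0.471] spin/.5 0.012
[-0.02737992  0.82257767  0.25516517]
```

Call:
servo_tool(
  rows=[
    [0.45,0.015,0.005,0.2,0.01],
    [0.45,0.015,0.005,0.4,0.01],
    [0.45,0.015,0.005,0.47,0.01],
    [1,0.015,0.005,0.47,0.01],
    [1,0.015,0.005,0.47,0.01],
  ],
  squeeze=25,
)

```text
t: 6.58
position: [0.5514, -0.0321, 0.1306]
orientation: [-2.184, 2.256, -0.002]
ft_force: [-0.3, -0.1, -0.5]
width: 0.0352
grip_force: 0.0
```

Call:
servo_tool(
  rows=[
    [1,0,0,0,0],
    [1,0,0,0,0],
    [1,0,0,0,0],
    [1,0,0.02,0,0],
    [1,0,0.04,0,0],
  ],
)

```text
t: 7.2
position: [0.5421, -0.0313, 0.1309]
orientation: [-2.184, 2.253, -0.005]
ft_force: [4.1, -1.8, 4.0]
width: 0.0179
grip_force: 25.0
```

```bash
python3 - <<'E'
from h import *
go(cl(.0207-.055,.03,.078),YAW-np.pi/2); print(arm.read_state()['ft_force'])
E
```

```text
t 7.2 grasp [ 0.5424 -0.0313  0.0799] clampf [0.0128 0.0293 0.0799] psi -1.602 tilt [ 0.005  0.    -1.   ] 
 shift/.25 [-0.002  0.188  0.007] spin/.5 -0.002
[ 4.10183491 -1.82968062  4.04100861]
```

Call:
servo_tool(
  rows=[
    [1,0,0.05,0,0],
    [1,0,0.1,0,0],
    [1,0,0.15,0,0],
    [1,0,0.19,0,0],
    [1,0,0.2,0,0],
  ],
)

```text
t: 7.82
position: [0.4931, -0.0295, 0.1309]
orientation: [-2.183, 2.25, -0.008]
ft_force: [11.7, -6.2, -2.4]
width: 0.018
grip_force: 25.0
```

```bash
python3 - <<'E'
from h import *
go(cl(-.034,.03,.078),YAW-np.pi/2); print(arm.read_state()['ft_force'],arm.read_state()['width'])
E
```

```text
t 7.83 grasp [ 0.4935 -0.0295  0.0799] clampf [-0.0361  0.0297  0.0799] psi -1.6011 tilt [ 0.008  0.001 -1.   ] 
 shift/.25 [-0.001 -0.008  0.008] spin/.5 -0.001
[11.70551005 -6.20737294 -2.351199  ] 0.01800906213805398
```

The jaw has reached its stop. I'll release the post, rise, and go to the rack.

Call:
servo_tool(
  rows=[
    [0.3,0,-0.01,0,0],
    [0.3,0,-0.01,0,0],
    [0.3,0,-0.01,-0.1,0],
    [0.2,0,-0.01,-0.3,0],
    [0,-0.2,-0.01,-0.42,0],
  ],
)

```text
t: 8.45
position: [0.4935, 0.0189, 0.2355]
orientation: [2.179, -2.261, -0.002]
ft_force: [1.4, 0.3, -0.8]
width: 0.0602
grip_force: 0.0
```

Call:
servo_tool(
  rows=[
    [0,-0.8,-0.1,0,-0.24],
    [0,-0.8,-0.1,0,-0.24],
    [0,-0.8,-0.1,0,-0.24],
    [0,-0.8,-0.1,0,-0.24],
    [0,-0.8,-0.1,0,-0.24],
  ],
)

```text
t: 9.07
position: [0.5249, 0.2193, 0.2333]
orientation: [2.315, -2.118, -0.002]
ft_force: [0.6, 0.2, 0.3]
width: 0.0869
grip_force: 0.0
```

```bash
python3 - <<'E'
from h import *
go([.525,.224,.095],-1.479)
c=snap('scene','s3')
cv2.imwrite('pics/s3b.png',cv2.resize(c['color'][140:290,190:390,::-1],(800,600),interpolation=cv2.INTER_CUBIC))
E
```

```text
t 9.07 grasp [0.5247 0.2192 0.1823] clampf [-0.0124  0.2792  0.1823] psi -1.4817 tilt [-0.004 -0.002 -1.   ] 
 shift/.25 [-0.019 -0.004  0.349] spin/.5 -0.005
```

View pics/s3b.png

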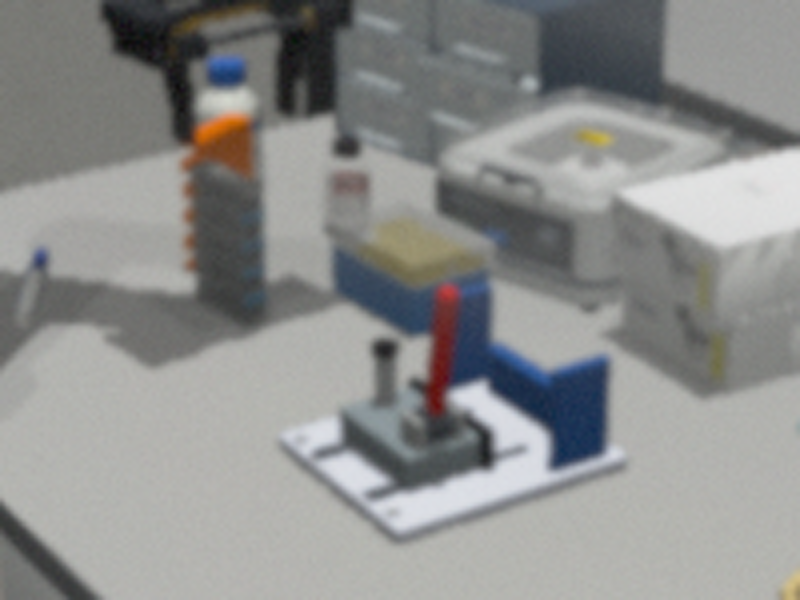

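The lever now stands up at (443,350), the jaw is open, and the fingers straddle the rack. I'll descend and grip it.

Call:
servo_tool(
  rows=[
    [0.3,-0.02,0,0.2,-0.005],
    [0.5,-0.02,0,0.35,-0.005],
    [0.7,-0.02,0,0.35,-0.005],
    [1,-0.02,0,0.35,-0.005],
    [1,-0.02,0,0.35,-0.005],
  ],
  squeeze=12,
)

```text
t: 9.75
position: [0.5266, 0.2243, 0.1493]
orientation: [-2.317, 2.117, -0.001]
ft_force: [-0.2, 0.8, -0.1]
width: 0.0448
grip_force: 0.0
```

Call:
servo_tool(
  rows=[
    [1,0,0,0,0],
    [1,0,0,0,0],
    [1,0,0,0,0],
    [1,0,0,0,0],
    [1,0,0,0,0],
  ],
)

```text
t: 10.38
position: [0.5259, 0.2244, 0.1478]
orientation: [-2.32, 2.118, -0.0]
ft_force: [-1.4, 0.0, 4.9]
width: 0.0211
grip_force: 12.0
```

```bash
python3 - <<'E'
from h import *
go([.505,.085,.11],YAW-np.pi/2); s=arm.read_state();print(s['ft_force'],s['width'],s['grip_force'])
E
```

```text
t 10.38 grasp [0.5259 0.2244 0.0968] clampf [-0.0113  0.2844  0.0968] psi -1.48 tilt [ 0.  0. -1.] 
 shift/.25 [ 0.548  0.134 -0.053] spin/.5 0.242
[-1.42051205  0.02439173  4.86695331] 0.02107046619698109 11.996382113024993
```

Call:
servo_tool(
  rows=[
    [1,0,0,-0.06,0],
    [1,0.14,0.03,-0.06,0.06],
    [1,0.35,0.08,-0.06,0.15],
    [1,0.5,0.12,-0.06,0.22],
    [1,0.55,0.134,-0.06,0.24],
  ],
)

```text
t: 11.0
position: [0.5042, 0.0824, 0.1626]
orientation: [2.185, -2.256, -0.0]
ft_force: [0.1, 0.4, -2.0]
width: 0.0213
grip_force: 12.0
```

Call:
servo_tool(
  rows=[
    [1,0,0,0,0],
    [1,0,0,0,0],
    [1,0,0,0.03,0],
    [1,0,0,0.052,0],
    [1,0,0,0.054,0],
  ],
)

```text
t: 11.62
position: [0.5046, 0.0845, 0.148]
orientation: [2.188, -2.252, -0.001]
ft_force: [-0.5, -0.2, -1.8]
width: 0.021
grip_force: 12.0
```

```bash
python3 - <<'E'
from h import *
go([.505,.085,.097],YAW-np.pi/2); s=arm.read_state();print(s['ft_force'],s['width'],s['grip_force'])
s0,h0=.049,.0968
for a in np.radians([0,8,16,24,32,40,50,60,70,80,90]):
    # pivot at foot edge; u along d (=-y, tool x), rotate toward -d
    u=s0*np.cos(a)-h0*np.sin(a); z=s0*np.sin(a)+h0*np.cos(a)
    print(round(np.degrees(a)),'dx',round((u-s0)/.25,3),'dz',round(-(z-h0)/.25,3))
E
```

```text
t 11.62 grasp [0.5045 0.0845 0.097 ] clampf [-0.0285  0.1439  0.097 ] psi -1.5997 tilt [-0.001 -0.001 -1.   ] 
 shift/.25 [-0.002 -0.002 -0.   ] spin/.5 0.002
[-0.54902707 -0.22275884 -1.82924636] 0.0210229804429666 11.999459940707311
0 dx 0.0 dz -0.0
8 dx -0.056 dz -0.024
16 dx -0.114 dz -0.039
24 dx -0.174 dz -0.046
32 dx -0.235 dz -0.045
40 dx -0.295 dz -0.035
50 dx -0.367 dz -0.012
60 dx -0.433 dz 0.024
70 dx -0.493 dz 0.071
80 dx -0.543 dz 0.127
90 dx -0.583 dz 0.191
```

Call:
servo_tool(
  rows=[
    [1,0,0,0.006,0],
    [1,-0.056,0,-0.016,0],
    [1,-0.114,0,-0.031,0],
    [1,-0.174,0,-0.038,0],
    [1,-0.235,0,-0.038,0],
  ],
  squeeze=4,
)

```text
t: 12.25
position: [0.5066, 0.1444, 0.1584]
orientation: [-2.189, 2.253, -0.0]
ft_force: [-1.3, -0.8, -1.9]
width: 0.0211
grip_force: 4.0
```

```bash
python3 - <<'E'
from h import *
go([.505,.085,.097],YAW-np.pi/2); s=arm.read_state();print(s['ft_force'],s['width'],s['grip_force'])
c=snap('scene','s4')
cv2.imwrite('pics/s4b.png',cv2.resize(c['color'][150:270,210:370,::-1],(800,600),interpolation=cv2.INTER_CUBIC))
E
```

```text
t 12.25 grasp [0.5066 0.1444 0.1074] clampf [-0.0282  0.2039  0.1074] psi -1.5998 tilt [ 0.  0. -1.] 
 shift/.25 [ 0.238 -0.     0.042] spin/.5 0.002
[-1.30108532 -0.77243671 -1.87475798] 0.021079133707722623 3.9995418983744457
```

View pics/s4b.png

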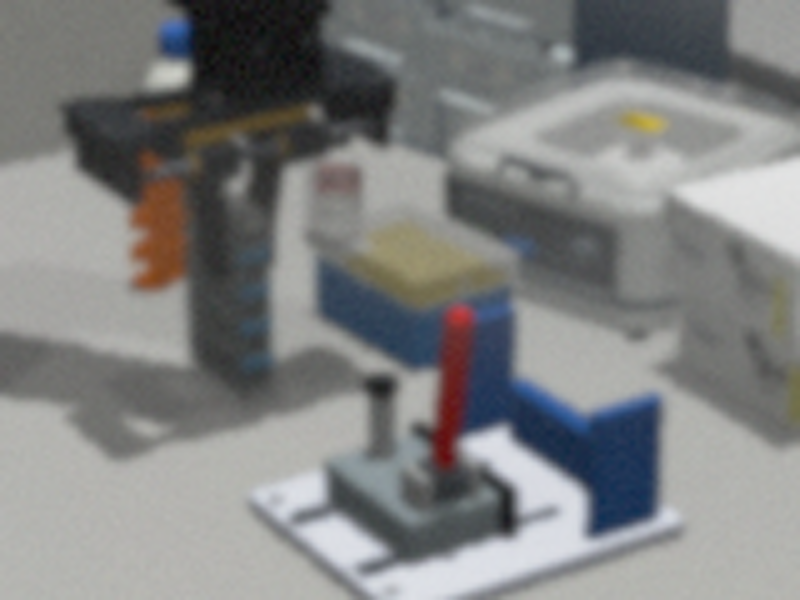

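The picture shows the rack at (230,290) still upright in the pads: it slid instead of pivoting. I'll set it back down and re-grip only its upper −y corner with the fingertips. That gives little pad torque, so gravity can tip it about the foot edge.

Call:
servo_tool(
  rows=[
    [1,0.1,0,0.02,0],
    [1,0.2,0,0.03,0],
    [1,0.24,0,0.036,0],
    [1,0.24,0,0.04,0],
    [1,0.24,0,0.043,0],
  ],
  squeeze=8,
)

```text
t: 12.92
position: [0.5051, 0.0834, 0.1479]
orientation: [-2.189, 2.253, -0.001]
ft_force: [-1.1, -0.7, 4.4]
width: 0.0209
grip_force: 8.0
```

Call:
servo_tool(
  rows=[
    [1,0,0,0.003,0],
    [0.6,0,0,0.003,0],
    [0.6,0,0,0.003,0],
    [0.6,0,0,-0.1,0],
    [0.6,0,0,-0.2,0],
  ],
)

```text
t: 13.55
position: [0.5047, 0.0833, 0.1978]
orientation: [2.188, -2.253, -0.0]
ft_force: [-0.1, 0.7, -0.3]
width: 0.0345
grip_force: 0.0
```

```bash
python3 - <<'E'
from h import *
go([.5046,.0845-.0275,.131],YAW-np.pi/2); s=arm.read_state();print(s['ft_force'],s['width'],s['grip_force'])
c=snap('top','t5');b=snap('scene','s5')
A=cv2.resize(c['color'][175:250,220:320,::-1],(400,300),interpolation=cv2.INTER_CUBIC)
B=cv2.resize(b['color'][160:250,230:330,::-1],(400,360),interpolation=cv2.INTER_CUBIC)
o=np.zeros((360,800,3),np.uint8);o[:300,:400]=A;o[:,400:]=B;cv2.imwrite('pics/m5.png',o)
E
```

```text
t 13.55 grasp [0.5047 0.0833 0.1468] clampf [-0.0283  0.1427  0.1468] psi -1.6 tilt [-0.001 -0.    -1.   ] 
 shift/.25 [ 0.105 -0.003  0.063] spin/.5 0.002
[-0.0799853   0.71223681 -0.27042095] 0.03454185426228156 0.0
```

View pics/m5.png

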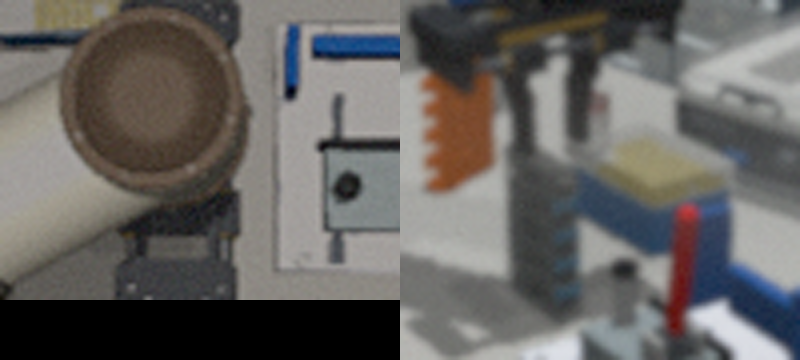

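The rack stands in the right half of the picture, with side edges at x = 510, 553 and 578, and the fingers are above it. I'll check its position against the projection before the corner grip.

```bash
python3 - <<'E'
from h import *
c=load('s5')
y=np.array([-np.sin(YAW),np.cos(YAW)]);x=np.array([np.cos(YAW),np.sin(YAW)])
g=np.array([.5047,.0833])
for off in(-.006,0,.006):
  for z in(.12,.06,0):
    P=[[*(g+y*a+x*b+y*off),z] for a,b in((.049,-.011),(-.024,-.011),(-.024,.011))]
    q=(proj(c,P)-[230,160]+.5)*4+[400,0]; print(off,z,q.round(0).tolist())
E
```

```text
-0.006 0.12 [[507.0, 146.0], [558.0, 179.0], [584.0, 172.0]]
-0.006 0.06 [[510.0, 220.0], [559.0, 256.0], [585.0, 248.0]]
-0.006 0 [[512.0, 292.0], [561.0, 329.0], [587.0, 322.0]]
0 0.12 [[503.0, 143.0], [553.0, 176.0], [580.0, 170.0]]
0 0.06 [[506.0, 217.0], [555.0, 252.0], [581.0, 245.0]]
0 0 [[508.0, 289.0], [557.0, 326.0], [582.0, 319.0]]
0.006 0.12 [[499.0, 141.0], [549.0, 174.0], [575.0, 167.0]]
0.006 0.06 [[502.0, 215.0], [551.0, 250.0], [577.0, 242.0]]
0.006 0 [[504.0, 286.0], [553.0, 323.0], [578.0, 316.0]]
```

Call:
servo_tool(
  rows=[
    [0.6,0.1,0,0,0],
    [0.6,0.1,0,0.067,0],
    [0.6,0.1,0,0.067,0],
    [1,0.1,0,0.067,0],
    [1,0.1,0,0.067,0],
  ],
  squeeze=4,
)

```text
t: 14.28
position: [0.5043, 0.0584, 0.1811]
orientation: [-2.188, 2.253, -0.001]
ft_force: [0.2, 0.0, 0.3]
width: 0.0223
grip_force: 0.0
```

Call:
servo_tool(
  rows=[
    [1,0,0,0,0],
    [1,0,0,0,0],
    [1,0,0,0,0],
  ],
)

```text
t: 14.65
position: [0.5043, 0.0582, 0.1811]
orientation: [-2.188, 2.253, -0.001]
ft_force: [-0.6, 0.2, 1.1]
width: 0.0211
grip_force: 4.0
```

```bash
python3 - <<'E'
from h import *
go([.5046,.0845-.0275,.131],YAW-np.pi/2); s=arm.read_state();print(s['ft_force'],s['width'],s['grip_force'])
s0,h0=.069,.1155
for a in np.radians([0,8,16,24,32,40,48,56,64,72,80,90]):
    u=s0*np.cos(a)-h0*np.sin(a); z=s0*np.sin(a)+h0*np.cos(a)
    print(round(np.degrees(a)),'dx',round((u-s0)/.25,3),'dz',round(-(z-h0)/.25,3))
E
```

```text
t 14.65 grasp [0.5043 0.0582 0.1301] clampf [-0.0279  0.1176  0.1301] psi -1.6001 tilt [ 0.001  0.    -1.   ] 
 shift/.25 [ 0.005 -0.001 -0.004] spin/.5 0.001
[-0.57297677  0.15900051  1.09543723] 0.02109192678021303 4.000236466526985
0 dx 0.0 dz -0.0
8 dx -0.067 dz -0.034
16 dx -0.138 dz -0.058
24 dx -0.212 dz -0.072
32 dx -0.287 dz -0.076
40 dx -0.362 dz -0.069
48 dx -0.435 dz -0.052
56 dx -0.505 dz -0.025
64 dx -0.57 dz 0.011
72 dx -0.63 dz 0.057
80 dx -0.683 dz 0.11
90 dx -0.738 dz 0.186
```

Call:
servo_tool(
  rows=[
    [1,-0.034,0,-0.022,0],
    [1,-0.1,0,-0.048,0],
    [1,-0.175,0,-0.068,0],
    [1,-0.25,0,-0.076,0],
    [1,-0.287,0,-0.076,0],
  ],
  squeeze=3,
)

```text
t: 15.28
position: [0.5064, 0.1316, 0.2001]
orientation: [-2.19, 2.251, -0.001]
ft_force: [-0.6, 1.0, 1.9]
width: 0.0208
grip_force: 3.0
```

```bash
cat >> h.py <<'E'
def marks(c,xp=.505,lo=8,hi=45):
    im=cv2.GaussianBlur(c['color'],(3,3),0).astype(int); br=im[:,:,2]-im[:,:,0]
    m=((br>lo)&(br<hi)&(im[:,:,1]<110)).astype(np.uint8)
    m[:,:200]=0;m[:,340:]=0;m[:150]=0;m[270:]=0
    n,l,st,ce=cv2.connectedComponentsWithStats(m)
    for i in range(1,n):
        if st[i,4]<5: continue
        o,d=ray(c,[ce[i]]); P=o+d[0]*((xp-o[0])/d[0,0])
        print('px',ce[i].round(1),'n',st[i,4],'bbox',st[i,2:4],'y,z',P[1:].round(3))
E
python3 - <<'E'
from h import *
go([.5046,.0845-.0275,.131],YAW-np.pi/2); s=arm.read_state();print(s['ft_force'],s['width'],s['grip_force'])
marks(load('s5')); print('now'); marks(snap('scene','s6'))
E
```

```text
t 15.28 grasp [0.5065 0.1316 0.1491] clampf [-0.028   0.1911  0.1491] psi -1.5984 tilt [ 0.001  0.    -1.   ] 
 shift/.25 [ 0.299 -0.001  0.072] spin/.5 0.005
[-0.60931521  1.01384688  1.86808904] 0.020817907197687877 3.00008162856102
px [331.7 155.9] n 194 bbox [16 14] y,z [-0.208  0.333]
px [298.8 152.4] n 5 bbox [3 2] y,z [-0.076  0.306]
px [245.6 159.9] n 36 bbox [11  8] y,z [0.2   0.209]
px [314.2 198.5] n 33 bbox [8 7] y,z [-0.143  0.203]
px [283.7 213. ] n 307 bbox [30 22] y,z [-0.004  0.111]
px [313.5 229.2] n 221 bbox [37 50] y,z [-0.142  0.117]
px [270.7 218.6] n 27 bbox [6 6] y,z [0.065 0.068]
px [270.7 225.6] n 27 bbox [6 6] y,z [0.066 0.045]
px [271.5 232.6] n 37 bbox [8 6] y,z [0.062 0.023]
px [278.6 246.5] n 8 bbox [7 4] y,z [ 0.025 -0.007]
px [289.8 253.7] n 15 bbox [12  7] y,z [-0.033 -0.004]
px [298.  252.8] n 6 bbox [3 4] y,z [-0.073  0.017]
px [302.8 251.7] n 15 bbox [6 4] y,z [-0.095  0.03 ]
now
px [331.6 155.9] n 193 bbox [16 14] y,z [-0.208  0.333]
px [298.8 152.6] n 5 bbox [3 2] y,z [-0.076  0.306]
px [244.1 155.1] n 17 bbox [6 4] y,z [0.208 0.222]
px [259.6 196.4] n 27 bbox [6 6] y,z [0.125 0.117]
px [314.2 198.4] n 32 bbox [8 7] y,z [-0.143  0.203]
px [261.8 204. ] n 29 bbox [7 5] y,z [0.113 0.097]
px [284.7 213. ] n 264 bbox [24 22] y,z [-0.009  0.113]
px [313.2 228.7] n 227 bbox [37 50] y,z [-0.141  0.118]
px [263.6 211.3] n 33 bbox [7 7] y,z [0.104 0.076]
px [265.6 219.1] n 33 bbox [8 7] y,z [0.094 0.055]
px [303.8 251. ] n 20 bbox [10  8] y,z [-0.1    0.034]
px [288.1 253. ] n 21 bbox [13  9] y,z [-0.024 -0.006]
```

The marks' line is now tilted about 27°, so the rack is tipping about its foot edge. I'll continue the arc.

Call:
servo_tool(
  rows=[
    [1,-0.037,0,0.002,0],
    [1,-0.075,0,0.007,0],
    [1,-0.148,0,0.024,0],
    [1,-0.218,0,0.051,0],
    [1,-0.283,0,0.087,0],
  ],
)

```text
t: 15.95
position: [0.5082, 0.2019, 0.1772]
orientation: [2.189, -2.253, -0.0]
ft_force: [0.3, 0.7, -0.2]
width: 0.0211
grip_force: 3.0
```

```bash
python3 - <<'E'
from h import *
go([.5046,.0845-.0275,.131],YAW-np.pi/2); s=arm.read_state();print(s['ft_force'],s['width'],s['grip_force'])
marks(snap('scene','s7'))
E
```

```text
t 15.95 grasp [0.5081 0.2019 0.1262] clampf [-0.0284  0.2613  0.1262] psi -1.5999 tilt [-0. -0. -1.] 
 shift/.25 [ 0.58  -0.003 -0.019] spin/.5 0.002
[ 0.31654689  0.68016129 -0.18758545] 0.021140167160217098 2.9995201528072357
px [331.6 156. ] n 195 bbox [16 14] y,z [-0.208  0.333]
px [249.5 193.2] n 21 bbox [6 5] y,z [0.184 0.107]
px [255.1 204.3] n 75 bbox [14 17] y,z [0.152 0.082]
px [314.2 198.5] n 33 bbox [8 7] y,z [-0.143  0.203]
px [285.  213.1] n 273 bbox [25 22] y,z [-0.01   0.113]
px [313.8 229.3] n 251 bbox [37 49] y,z [-0.143  0.117]
px [291.9 254.3] n 18 bbox [11  6] y,z [-0.043 -0.002]
px [302.  251.7] n 29 bbox [11  5] y,z [-0.092  0.029]
```

Call:
servo_tool(
  rows=[
    [1,-0.03,0,0.022,0],
    [1,-0.06,0,0.046,0],
    [1,-0.113,0,0.095,0],
    [1,-0.15,0,0.14,0],
    [1,-0.172,0,0.168,0],
  ],
)

```text
t: 16.62
position: [0.5095, 0.2437, 0.1352]
orientation: [2.188, -2.252, 0.001]
ft_force: [0.0, -0.9, 4.1]
width: 0.0213
grip_force: 3.0
```

Call:
servo_tool(
  rows=[
    [1,0,0,0.003,0],
    [1,0,0,0.003,0],
  ],
)

```text
t: 16.88
position: [0.5093, 0.2432, 0.135]
orientation: [2.188, -2.254, -0.0]
ft_force: [-0.2, 0.0, -1.0]
width: 0.0211
grip_force: 3.0
```

```bash
python3 - <<'E'
from h import *
go([.5046,.0845-.0275,.131],YAW-np.pi/2); s=arm.read_state();print(s['ft_force'],s['width'],s['grip_force'])
marks(snap('scene','s8'))
E
```

```text
t 16.88 grasp [0.5093 0.2432 0.084 ] clampf [-0.0285  0.3027  0.084 ] psi -1.6007 tilt [-0.001 -0.    -1.   ] 
 shift/.25 [ 0.745 -0.003 -0.188] spin/.5 0.0
[-0.22614031  0.00188111 -1.02264377] 0.021084502574499276 2.9996076598763466
px [331.6 156. ] n 196 bbox [16 15] y,z [-0.208  0.333]
px [314.1 198.3] n 31 bbox [8 6] y,z [-0.143  0.203]
px [248.5 203.1] n 67 bbox [15 11] y,z [0.192 0.071]
px [285.  213.1] n 273 bbox [25 22] y,z [-0.01   0.113]
px [200.5 205.5] n 6 bbox [2 4] y,z [ 0.557 -0.068]
px [313.4 228.7] n 226 bbox [37 50] y,z [-0.141  0.118]
px [289.7 254.2] n 16 bbox [9 8] y,z [-0.032 -0.006]
px [297.1 253.4] n 14 bbox [5 6] y,z [-0.069  0.013]
px [302.3 250.9] n 9 bbox [4 3] y,z [-0.093  0.032]
```

The marks are level at z ≈ 0.071, so the rack is on its foot. I'll let go, back off, and measure.

Call:
servo_tool(
  rows=[
    [0.5,0,0,0,0],
    [0.5,0,0,0,0],
    [0.2,0,0,-0.05,0],
    [0,0,0,-0.2,0],
    [0,0,0,-0.25,0],
  ],
)

```text
t: 17.55
position: [0.5106, 0.2442, 0.201]
orientation: [-2.185, 2.249, -0.001]
ft_force: [1.1, 0.3, 0.2]
width: 0.0632
grip_force: 0.0
```

```bash
python3 - <<'E'
from h import *
c=snap('scene','s9');t=snap('top','t9'); marks(c,lo=8)
go([.509,.213,.058],YAW-np.pi/2)
A=cv2.resize(t['color'][165:265,190:290,::-1],(400,400),interpolation=cv2.INTER_CUBIC)
B=cv2.resize(c['color'][170:250,220:300,::-1],(400,400),interpolation=cv2.INTER_CUBIC)
cv2.imwrite('pics/m9.png',np.hstack([A,B]))
E
```

```text
px [331.6 155.9] n 192 bbox [16 14] y,z [-0.208  0.333]
px [245.9 157.4] n 59 bbox [10 10] y,z [0.198 0.218]
px [314.1 198.3] n 31 bbox [8 6] y,z [-0.143  0.203]
px [248.9 203.7] n 64 bbox [16 10] y,z [0.191 0.07 ]
px [200.4 205.1] n 7 bbox [2 5] y,z [ 0.557 -0.066]
px [285.1 213.1] n 272 bbox [24 22] y,z [-0.011  0.113]
px [313.3 228.8] n 229 bbox [37 49] y,z [-0.141  0.118]
px [284.3 250.3] n 24 bbox [18 12] y,z [-0.005 -0.006]
px [299.9 252.6] n 31 bbox [12  7] y,z [-0.082  0.021]
t 17.65 grasp [0.5103 0.2441 0.1489] clampf [-0.0276  0.3036  0.1489] psi -1.6002 tilt [ 0.003  0.003 -1.   ] 
 shift/.25 [0.125 0.003 0.363] spin/.5 0.001
```

View pics/m9.png

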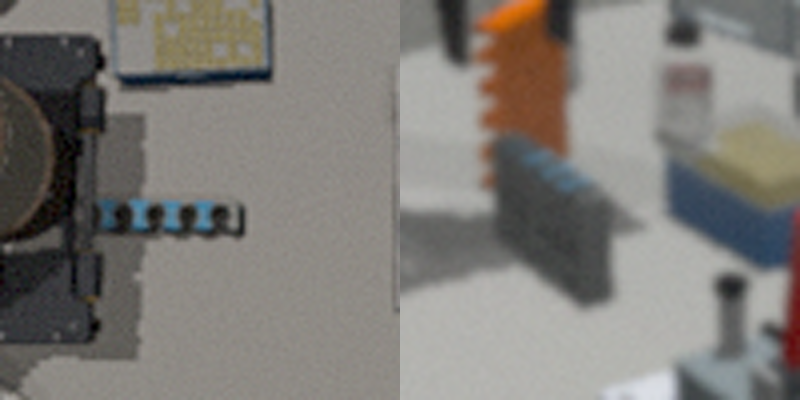

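The rack stands on its foot with the dark tube openings and blue marks on top. Its −y end is at top-crop pixel (243, 202–236). Next I measure that end and re-grip.

```bash
python3 - <<'E'
from h import *
c=load('t9'); f=lambda p:[((u+.5)/4-.5+190,(v+.5)/4-.5+165) for u,v in p]
print(onz(c,f([(244,203),(244,235),(244,219),(100,215)]),.073))
E
```

```text
[[0.51530161 0.12967681 0.073     ]
 [0.49228237 0.12999954 0.073     ]
 [0.50377948 0.12983823 0.073     ]
 [0.50896871 0.23337483 0.073     ]]
```

Call:
servo_tool(
  rows=[
    [0,0.136,0.003,0.05,0],
    [0,0.136,0.003,0.25,0],
    [0.4,0.136,0.003,0.363,0],
    [1,0.136,0.003,0.363,0],
    [1,0.136,0.003,0.363,0],
  ],
  squeeze=20,
)

```text
t: 18.27
position: [0.5082, 0.2098, 0.1075]
orientation: [-2.189, 2.253, -0.001]
ft_force: [-0.4, -0.3, 0.1]
width: 0.065
grip_force: 0.0
```

Call:
servo_tool(
  rows=[
    [1,0,0,0,0],
    [1,0,0,0,0],
    [1,0,0,0,0],
    [1,0,0,0,0],
    [1,0,0,0,0],
  ],
)

```text
t: 18.9
position: [0.5078, 0.2096, 0.1072]
orientation: [-2.188, 2.254, -0.0]
ft_force: [-0.0, 0.2, 1.0]
width: 0.0209
grip_force: 19.9
```

```bash
python3 - <<'E'
from h import *
s=arm.read_state();print(s['ft_force'],s['width'],s['grip_force'])
go(cl(.052,.02,.16),YAW-np.pi/2)
E
```

```text
[-0.03911073  0.19730726  1.01392715] 0.0209365423530649 19.948754841461778
t 18.9 grasp [0.5078 0.2096 0.0562] clampf [-0.0289  0.269   0.0562] psi -1.6003 tilt [ 0.  0. -1.] 
 shift/.25 [ 0.996 -0.323 -0.415] spin/.5 0.001
```

Call:
servo_tool(
  rows=[
    [1,0,0,-0.22,0],
    [1,0,-0.05,-0.42,0],
    [1,0.22,-0.15,-0.42,0],
    [1,0.45,-0.25,-0.42,0],
    [1,0.68,-0.32,-0.42,0],
  ],
)

```text
t: 19.52
position: [0.5831, 0.0357, 0.2117]
orientation: [2.189, -2.253, -0.0]
ft_force: [0.0, -0.3, -0.8]
width: 0.0209
grip_force: 20.0
```

Call:
servo_tool(
  rows=[
    [1,0.15,0,0,0],
    [1,0.27,0,0,0],
    [1,0.315,0,0,0],
    [1,0.315,0,0,0],
    [1,0.315,0,0,0],
  ],
)

```text
t: 20.15
position: [0.5804, -0.0406, 0.2119]
orientation: [-2.189, 2.253, 0.0]
ft_force: [0.6, 0.0, -0.9]
width: 0.0206
grip_force: 20.0
```

```bash
python3 - <<'E'
from h import *
s=arm.read_state();print(s['ft_force'],s['width'],s['grip_force'])
go(cl(.052,.0196,.0682),YAW-np.pi/2)
c=snap('scene','s10')
# expected rack corners vs picture
g=cl(.052,0,0)
B=cv2.resize(c['color'][150:270,250:370,::-1],(600,600),interpolation=cv2.INTER_CUBIC);cv2.imwrite('pics/m10.png',B)
E
```

```text
[ 0.64953665  0.03170817 -0.92530825] 0.020564417510459804 19.95093726553023
t 20.15 grasp [ 0.5804 -0.0406  0.1609] clampf [0.0511 0.0212 0.1609] psi -1.5993 tilt [-0.  0. -1.] 
 shift/.25 [ 0.006 -0.003  0.371] spin/.5 0.003
```

Call:
servo_tool(
  rows=[
    [1,0.006,-0.003,0.1,0.002],
    [1,0.006,-0.003,0.2,0.002],
    [1,0.006,-0.003,0.28,0.002],
    [1,0.006,-0.003,0.34,0.002],
  ],
)

```text
t: 20.7
position: [0.581, -0.0421, 0.1261]
orientation: [2.189, -2.253, -0.001]
ft_force: [0.5, 0.1, -0.9]
width: 0.0209
grip_force: 20.0
```

Call:
servo_tool(
  rows=[
    [1,0,0,0.015,0],
    [1,0,0,0.027,0],
    [1,0,0,0.031,0],
    [1,0,0,0.033,0],
    [1,0,0,0.033,0],
  ],
)

```text
t: 21.32
position: [0.5813, -0.043, 0.1192]
orientation: [-2.187, 2.254, -0.001]
ft_force: [-0.8, -0.2, 0.0]
width: 0.0207
grip_force: 20.0
```

```bash
python3 - <<'E'
from h import *
s=arm.read_state();print(s['ft_force'],s['width'],s['grip_force'])
go(cl(.052,.0196,.0682),YAW-np.pi/2)
E
```

```text
[-0.81665076 -0.1876764   0.03913919] 0.020738679724682886 19.95073691010475
t 21.32 grasp [ 0.5814 -0.043   0.0682] clampf [0.0521 0.0187 0.0682] psi -1.6013 tilt [ 0.001  0.    -1.   ] 
 shift/.25 [-0.003  0.001  0.   ] spin/.5 -0.001
```

Call:
servo_tool(
  rows=[
    [1,0,-0.004,0.003,0],
    [1,0,-0.008,0.003,0],
    [1,0,-0.012,0.003,0],
  ],
)

```text
t: 21.7
position: [0.5829, -0.0432, 0.1191]
orientation: [2.185, -2.253, -0.003]
ft_force: [-4.4, 0.7, 7.0]
width: 0.0213
grip_force: 20.0
```

Call:
servo_tool(
  rows=[
    [1,0,-0.004,0,0],
    [1,0,-0.006,0,0],
  ],
)

```text
t: 21.95
position: [0.5839, -0.0433, 0.1191]
orientation: [2.185, -2.253, -0.004]
ft_force: [-6.5, 1.6, 8.6]
width: 0.0211
grip_force: 20.0
```

Call:
servo_tool(
  rows=[
    [0.5,0,0.01,0,0],
    [0.5,0,0.01,0,0],
    [0.5,0,0.01,0,0],
    [0.5,0,0.01,-0.2,0],
    [0.5,0,0.01,-0.36,0],
  ],
)

```text
t: 22.58
position: [0.5837, -0.0431, 0.2092]
orientation: [-2.187, 2.254, -0.002]
ft_force: [0.7, 0.7, 0.5]
width: 0.0433
grip_force: 0.0
```

Call:
servo_tool(
  rows=[
    [0.5,-0.03,0.2,0,0],
    [0.5,-0.045,0.35,0,0],
    [0.5,-0.045,0.35,0,0],
  ],
)

```text
t: 22.95
position: [0.494, -0.0292, 0.2083]
orientation: [-2.188, 2.254, 0.0]
ft_force: [1.8, 0.7, -0.1]
width: 0.0433
grip_force: 0.0
```

```bash
python3 - <<'E'
from h import *
s=arm.read_state();print(s['ft_force'],s['width'],s['grip_force'])
go(cl(-.036,.03,.078),YAW-np.pi/2)
c=snap('scene','s11'); marks(c,xp=cl(.055,0,0)[0])
P=[[*cl(.055+b,a,0)[:2],z] for z in(.085,.012) for a,b in((.06,-.011),(-.06,-.011),(-.06,.011))]
print(proj(c,P).round(1).tolist())
E
```

```text
[ 1.81837883  0.6705783  -0.10187313] 0.043313133399183995 0.0
t 22.95 grasp [ 0.494  -0.0291  0.1573] clampf [-0.0356  0.03    0.1573] psi -1.6007 tilt [ 0.  0. -1.] 
 shift/.25 [0.    0.001 0.317] spin/.5 0.0
px [331.7 156. ] n 195 bbox [16 14] y,z [-0.111  0.291]
px [245.9 159.3] n 20 bbox [11  6] y,z [0.339 0.158]
px [314.1 198.3] n 34 bbox [8 7] y,z [-0.038  0.148]
px [286.4 214.3] n 215 bbox [24 17] y,z [0.101 0.047]
px [314.1 218.9] n 114 bbox [25 23] y,z [-0.04   0.086]
px [328.2 243.5] n 88 bbox [14 27] y,z [-0.106  0.036]
px [284.8 247.2] n 45 bbox [15 13] y,z [ 0.111 -0.071]
px [301.2 252.3] n 28 bbox [12  5] y,z [ 0.022 -0.049]
[[303.6, 215.3], [328.5, 230.9], [335.0, 228.9], [303.4, 238.0], [327.8, 254.7], [334.2, 252.6]]
```

Call:
servo_tool(
  rows=[
    [0.5,0,0,0.15,0],
    [0.5,0,0,0.31,0],
    [0.5,0,0,0.317,0],
    [1,0,0,0.317,0],
    [1,0,0,0.317,0],
  ],
  squeeze=40,
)

```text
t: 23.62
position: [0.4974, -0.029, 0.1302]
orientation: [-2.186, 2.253, -0.003]
ft_force: [0.7, -0.9, -0.3]
width: 0.0306
grip_force: 0.0
```

Call:
servo_tool(
  rows=[
    [1,0,0,0,0],
    [1,0,0,0,0],
    [1,0,0,0,0],
    [1,0,-0.03,0,0],
    [1,0,-0.06,0,0],
  ],
)

```text
t: 24.25
position: [0.5104, -0.0297, 0.1296]
orientation: [2.187, -2.254, -0.001]
ft_force: [-4.3, 1.5, 5.9]
width: 0.0167
grip_force: 40.0
```

```bash
python3 - <<'E'
from h import *
s=arm.read_state();print(s['ft_force'],s['width'],s['grip_force'])
go(cl(.044-.041+.0028,.03,.078),YAW-np.pi/2)
E
```

```text
[-4.29172869  1.53757794  5.86771128] 0.016692362227979842 39.99533995985985
t 24.25 grasp [ 0.5103 -0.0297  0.0786] clampf [-0.0193  0.0299  0.0786] psi -1.6012 tilt [-0.001 -0.    -1.   ] 
 shift/.25 [-0.    -0.1    0.002] spin/.5 -0.001
```

Call:
servo_tool(
  rows=[
    [1,0,-0.03,0,0],
    [1,0,-0.06,0,0],
    [1,0,-0.08,0,0],
    [1,0,-0.09,0,0],
    [1,0,-0.096,0,0],
  ],
)

```text
t: 24.88
position: [0.5345, -0.0305, 0.1296]
orientation: [2.187, -2.254, -0.0]
ft_force: [-4.9, 0.5, 6.0]
width: 0.0169
grip_force: 40.0
```

Call:
servo_tool(
  rows=[
    [1,0,-0.005,0,0],
    [1,0,-0.01,0,0],
  ],
)

```text
t: 25.12
position: [0.5356, -0.0306, 0.1295]
orientation: [2.185, -2.253, -0.004]
ft_force: [-8.4, 3.1, 10.5]
width: 0.017
grip_force: 40.0
```

```bash
python3 - <<'E'
from h import *
s=arm.read_state();print(s['ft_force'],s['width'],s['grip_force'])
go(cl(.044-.041+.0028,.03,.078),YAW-np.pi/2)
E
```

```text
[-8.44656645  3.05320911 10.48188903] 0.017048994521386203 39.98528815805912
t 25.12 grasp [ 0.5354 -0.0306  0.0785] clampf [0.0058 0.0298 0.0785] psi -1.6016 tilt [-0.004 -0.    -1.   ] 
 shift/.25 [-0.001  0.     0.002] spin/.5 -0.002
```

Call:
servo_tool(
  rows=[
    [1,0,-0.008,0,0],
    [1,0,-0.014,0,0],
    [1,0,-0.014,0,0],
  ],
)

```text
t: 25.5
position: [0.5361, -0.0306, 0.1294]
orientation: [2.18, -2.25, -0.011]
ft_force: [-13.7, 5.6, 14.8]
width: 0.0164
grip_force: 40.0
```

Call:
servo_tool(
  rows=[
    [1,0,-0.008,0.004,0],
    [1,0,-0.014,0.004,0],
    [1,0,-0.02,0.004,0],
    [1,0,-0.02,0.004,0],
  ],
)

```text
t: 26.0
position: [0.5369, -0.0307, 0.129]
orientation: [2.174, -2.245, -0.022]
ft_force: [-26.7, 10.1, 30.3]
width: 0.0164
grip_force: 39.9
```

The jaw is pressed against the rack at about 27 N. I'll unload, release, and go to the lever.

Call:
servo_tool(
  rows=[
    [1,0,0.014,-0.004,0],
    [1,0,0.024,-0.004,0],
    [0.6,0,0.024,-0.004,0],
    [0.6,0,0.024,-0.004,0],
    [0.6,0,0.024,-0.004,0],
  ],
)

```text
t: 26.62
position: [0.5409, -0.0304, 0.1292]
orientation: [-2.186, 2.253, -0.003]
ft_force: [0.4, -0.3, -0.4]
width: 0.0331
grip_force: 0.0
```

Call:
servo_tool(
  rows=[
    [0.45,0,0,-0.2,0],
    [0.45,0,0,-0.45,0],
    [0.45,0.15,0,-0.47,0],
    [0.45,0.3,0,-0.47,0],
    [0.45,0.3,0,-0.47,0],
  ],
)

```text
t: 27.25
position: [0.538, -0.1073, 0.2465]
orientation: [-2.183, 2.258, -0.002]
ft_force: [0.5, 1.0, -0.6]
width: 0.0476
grip_force: 0.0
```

```bash
python3 - <<'E'
from h import *
s=arm.read_state();print(s['ft_force'],s['width'],s['grip_force'])
go(cl(.0065,-.045,.139),YAW-np.pi/2)
t=snap('top','t12')
im=t['color'].astype(int); m=((im[:,:,0]-im[:,:,1]>60)&(im[:,:,0]-im[:,:,2]>60)).astype(np.uint8); m[:150]=0;m[260:]=0;m[:,270:][:,110:]=0;m[:,:270]=0
ys,xs=np.nonzero(m);print(len(xs),xs.min() if len(xs) else 0,xs.max() if len(xs) else 0)
E
```

```text
[ 0.51033245  0.99330479 -0.58523108] 0.04761792157092524 0.0
t 27.25 grasp [ 0.5381 -0.1073  0.1955] clampf [ 0.0108 -0.0468  0.1955] psi -1.6045 tilt [ 0.002 -0.    -1.   ] 
 shift/.25 [-0.007  0.018  0.226] spin/.5 -0.007
0 0 0
```

Call:
servo_tool(
  rows=[
    [0.45,-0.007,0.013,0.12,-0.007],
    [0.45,-0.007,0.013,0.226,-0.007],
    [0.7,-0.007,0.013,0.226,-0.007],
    [1,-0.007,0.013,0.226,-0.007],
    [1,-0.007,0.013,0.226,-0.007],
  ],
  squeeze=15,
)

```text
t: 27.92
position: [0.5353, -0.1034, 0.191]
orientation: [-2.191, 2.249, -0.003]
ft_force: [0.1, -0.4, 0.4]
width: 0.0257
grip_force: 0.0
```

Call:
servo_tool(
  rows=[
    [1,0,0,0,0],
    [1,0,0,0,0],
    [1,0,0,0,0],
  ],
)

```text
t: 28.3
position: [0.5332, -0.1036, 0.1905]
orientation: [2.19, -2.25, -0.003]
ft_force: [-5.1, 1.4, 5.3]
width: 0.0152
grip_force: 15.0
```

```bash
python3 - <<'E'
from h import *
s=arm.read_state();print(s['ft_force'],s['width'],s['grip_force'])
go(cl(.0075,-.03-.088*np.cos(1.4),.139),YAW-np.pi/2)
E
```

```text
[-5.09057382  1.35897779  5.32393623] 0.015221822757576801 14.994053235277534
t 28.3 grasp [ 0.5331 -0.1036  0.1395] clampf [ 0.0057 -0.0433  0.1395] psi -1.5981 tilt [-0.003  0.    -1.   ] 
 shift/.25 [ 0.007 -0.007  0.002] spin/.5 0.005
```

Call:
servo_tool(
  rows=[
    [1,0.025,-0.006,0.005,0],
    [1,0.058,-0.006,0.013,0],
    [1,0.122,-0.006,0.042,0],
    [1,0.179,-0.006,0.082,0],
    [1,0.227,-0.006,0.134,0],
  ],
)

```text
t: 28.92
position: [0.5304, -0.1605, 0.1555]
orientation: [2.185, -2.249, -0.012]
ft_force: [-9.2, 5.1, 4.2]
width: 0.0155
grip_force: 15.0
```

```bash
python3 - <<'E'
from h import *
s=arm.read_state();print(s['ft_force'],s['moment'],s['width'],s['grip_force'])
go(cl(.0075,-.117,.064),YAW-np.pi/2)
E
```

```text
[-9.23541921  5.09285605  4.19904529] [ 1.39695674  2.47499391 -0.01182059] 0.015479678263653008 14.984152999240905
t 28.93 grasp [ 0.5299 -0.1604  0.1045] clampf [ 0.0042 -0.1001  0.1045] psi -1.5993 tilt [-0.01   0.002 -1.   ] 
 shift/.25 [ 0.068 -0.015  0.162] spin/.5 0.003
```

Call:
servo_tool(
  rows=[
    [1,0.005,-0.02,0.01,0],
    [1,0.03,-0.024,0.045,0],
    [1,0.05,-0.024,0.092,0],
    [1,0.062,-0.024,0.143,0],
    [1,0.067,-0.024,0.17,0],
  ],
  squeeze=40,
)

```text
t: 29.55
position: [0.5301, -0.178, 0.1116]
orientation: [2.176, -2.243, -0.029]
ft_force: [-22.0, 4.3, 27.5]
width: 0.0141
grip_force: 39.9
```

Call:
servo_tool(
  rows=[
    [1,0.002,0,0.012,0],
    [1,0.002,0,0.02,0],
  ],
)

```text
t: 29.8
position: [0.5303, -0.1782, 0.1104]
orientation: [2.178, -2.241, -0.028]
ft_force: [-25.9, 3.6, 32.0]
width: 0.014
grip_force: 39.8
```

```bash
python3 - <<'E'
from h import *
s=arm.read_state();print(s['ft_force'],s['moment'],s['width'],s['grip_force'])
go(cl(.0075,-.117,.064),YAW-np.pi/2)
E
```

```text
[-25.91809552   3.62119889  31.98514538] [1.28758801 7.47819826 0.05858119] 0.01402283932950498 39.7730478644371
t 29.8 grasp [ 0.529  -0.1781  0.0594] clampf [ 0.0039 -0.1179  0.0594] psi -1.5992 tilt [-0.025  0.001 -1.   ] 
 shift/.25 [-0.004 -0.014 -0.019] spin/.5 0.003
```

Call:
servo_tool(
  rows=[
    [1,0,0.02,-0.02,0],
    [0.6,0,0.03,-0.02,0],
    [0.5,0,0.03,-0.02,0],
    [0.5,0,0.03,-0.02,0],
    [0.3,0,0.03,-0.02,0],
  ],
)

```text
t: 30.42
position: [0.5334, -0.1776, 0.1139]
orientation: [-2.191, 2.25, -0.002]
ft_force: [0.5, 0.6, -0.1]
width: 0.0458
grip_force: 0.0
```

Call:
servo_tool(
  rows=[
    [0.3,0,0,-0.2,0],
    [0.3,0,0,-0.4,0],
    [0.3,0.2,0.2,-0.6,0],
    [0.3,0.4,0.4,-0.6,0],
    [0.3,0.6,0.5,-0.6,0],
  ],
)

```text
t: 31.05
position: [0.4147, -0.3075, 0.2642]
orientation: [-2.192, 2.248, -0.005]
ft_force: [0.2, -0.8, 0.3]
width: 0.0607
grip_force: 0.0
```

```bash
python3 - <<'E'
from h import *
s=arm.read_state();print(s['t'],s['position'],s['ft_force'])
t=snap('top','t13');c=snap('scene','s13')
im=t['color'].astype(int)
m=((im[:,:,0]-im[:,:,1]>60)&(im[:,:,0]-im[:,:,2]>60)).astype(np.uint8);m[:190]=0;m[230:]=0;m[:,:300]=0;m[:,375:]=0
ys,xs=np.nonzero(m);print('lever px',len(xs),xs.min(),xs.max(),ys.mean())
if len(xs): print('lever end',onz(t,[[xs.max(),ys[xs>xs.max()-4].mean()]],.067), tocl(onz(t,[[xs.max(),ys[xs>xs.max()-4].mean()]],.067)[0]))
def warp(cam,z,xr=(-.06,.1),yr=(-.16,.09),k=1000): # rectified patch in clamp frame at height z
    X,Y=np.meshgrid(np.arange(xr[1],xr[0],-1/k),np.arange(yr[1],yr[0],-1/k),indexing='ij')
    P=np.array([cl(a,b,z) for a,b in zip(X.ravel(),Y.ravel())]); q=proj(cam,P).astype(np.float32).reshape(*X.shape,2)
    return cv2.remap(cam['color'],q[...,0],q[...,1],cv2.INTER_LINEAR).astype(int)
w=warp(t,.085)
# blue marks on rack top
b=(w[:,:,2]-w[:,:,0]>35); 
for r in range(20,80,3): print(round(.1-r*.001,3),''.join('B' if b[r,j] else ('#' if w[r,j,1]<60 else ('-' if w[r,j,1]<105 else '.')) for j in range(0,250,3)))
E
```

```text
31.05 [ 0.41469187 -0.30749042  0.26424287] [ 0.21867678 -0.78958798  0.34420557]
lever px 94 330 354 208.48936170212767
lever end [[ 0.52939438 -0.16841291  0.067     ]] [ 0.00393997 -0.10814339  0.067     ]
0.08 .......B-.............................................B.............................
0.077 ......BBB...........................................-BBB............................
0.074 ......BBB..........................................-#BBB............................
0.071 ......BBB...BBBBBBBBBBBBBBBBBBBBBBBBBBBBBBBBBBB....#BBBB............................
0.068 ......BBB...BBBBBBBBBBBBBBBBBBBBBBBBBBBBBBBBBBB...##BBBB.....................-----..
0.065 .....-BBB....---BBBBB--BBBBB...BBBBB--.BBBBB-....-##BBBB....................-------.
0.062 .....-BBB....-#-BBBB----BBBB---.BBB----BBBB----..-##BBBB...................-------..
0.059 .....-BBB-...###-BBB####-BB-###-BBB-###-BB-####-.-##BBBB..................-------...
0.056 .....-BBB-...###-BB-####-BB-####BBB-###-BB-####---##BBBB.................-------....
0.053 .....-BBB-...###-BB-####-BB-####BBB-###-BB-####---##BBBB...........
[... 226 characters left out ...]
#####B#####--#############---##BBBB.............----###---.....
0.041 .....-BBB######################################-.-##BBBB.............---####--......
0.038 .....-BBB-#---################################-..-##BBB-............---#####--......
0.035 .....-BB--...-###############################-...-###B-.............---####---......
0.032 .....-##-....-###############################....-####-............---#####---......
0.029 .....-##.....--------------##########---###-.....-##--.............--######--.......
0.026 ......--...................---------......-......--...............---######--.......
0.023 .................................................................----#####---.......
```

The top view shows the rack upright between the fence and the pad. The visible red of the lever ends early, so I'll check whether that is shadow or an incomplete flip.

```bash
python3 - <<'E'
from h import *
t=load('t13');c=load('s13')
print('top rgb', [tuple(map(int,t['color'][207,x])) for x in range(328,372,3)])
print('top rgb', [tuple(map(int,t['color'][210,x])) for x in range(328,372,3)])
im=c['color'].astype(int); m=(im[:,:,0]>1.8*im[:,:,1])&(im[:,:,0]>1.8*im[:,:,2]); m[:200]=0;m[290:]=0;m[:,:290]=0;m[:,375:]=0
ys,xs=np.nonzero(m); print('scene red',len(xs),xs.min(),xs.max(),ys.min(),ys.max(), [(int(x),round(float(ys[xs==x].mean()),1),int((xs==x).sum())) for x in sorted(set(xs))[::4]])
for th in(0,.1,.2,.4,.6):
    print(th,[proj(c,cl(.0055,-.03-r*np.cos(.14+th),.052+r*np.sin(.14+th)))[0].round(1).tolist() for r in(.04,.088,.108)],'top',[proj(t,cl(.0055,-.03-r*np.cos(.14+th),.052+r*np.sin(.14+th)))[0].round(1).tolist() for r in(.04,.088,.108)])
E
```

```text
top rgb [(63, 68, 73), (135, 41, 39), (151, 62, 60), (150, 63, 60), (138, 27, 16), (139, 0, 9), (141, 10, 0), (134, 6, 7), (110, 24, 10), (85, 34, 36), (43, 34, 32), (57, 48, 40), (106, 100, 95), (138, 132, 127), (157, 152, 150)]
top rgb [(60, 65, 68), (115, 38, 30), (119, 25, 27), (120, 34, 34), (121, 25, 21), (122, 0, 0), (121, 0, 0), (114, 16, 14), (92, 16, 14), (59, 29, 29), (51, 38, 30), (57, 48, 43), (118, 114, 109), (144, 139, 137), (159, 155, 152)]
scene red 153 311 334 240 253 [(311, 242.5, 4), (315, 243.0, 5), (319, 245.0, 7), (323, 246.5, 8), (327, 248.0, 7), (331, 250.0, 7)]
0 [[318.7, 245.0], [329.4, 249.9], [334.0, 252.0]] top [[340.1, 208.1], [356.9, 208.0], [364.0, 207.9]]
0.1 [[318.6, 243.6], [329.1, 246.7], [333.6, 248.1]] top [[340.1, 208.0], [356.9, 207.6], [364.1, 207.5]]
0.2 [[318.3, 242.1], [328.6, 243.4], [333.0, 244.0]] top [[339.9, 207.8], [356.6, 207.3], [363.8, 207.1]]
0.4 [[317.6, 239.2], [327.0, 236.8], [331.1, 235.8]] top [[339.1, 207.5], [355.1, 206.6], [361.9, 206.3]]
0.6 [[316.6, 236.4], [324.8, 230.4], [328.3, 227.9]] top [[337.7, 207.3], [352.2, 206.0], [358.5, 205.5]]
```

The scene view matches the lever fully down: red passes (319,245) and (331,250), on the predicted line. In the top view a finger hid its end. I'll check that nothing else moved, then hand in.

```bash
python3 - <<'E'
from h import *
a=load('top0')['color'];b=load('t13')['color']
d=cv2.GaussianBlur(cv2.absdiff(a,b),(5,5),0).max(2)>40
n,l,st,ce=cv2.connectedComponentsWithStats(d.astype(np.uint8))
for i in range(1,n):
    if st[i,4]>15: print(st[i],onz(load('t13'),[ce[i]],0)[0][:2].round(2))
E
```

```text
[ 294  186   79  121 3805] [ 0.43 -0.13]
[ 414  200  109   88 3963] [ 0.4  -0.52]
[200 208  29  13 180] [0.52 0.24]
[450 212  11  13  59] [ 0.5  -0.49]
[   0  285   94   71 3413] [0.22 0.77]
[103 291  37  20 381] [0.27 0.55]
[ 363  305   48   57 2064] [ 0.17 -0.27]
[  0 316   9  18  57] [0.21 0.89]
[  1 335   8  10  38] [0.17 0.89]
[ 288  338   75   82 1576] [ 0.01 -0.1 ]
[ 236  354   73   66 2336] [0.01 0.11]
[ 356  357   55   63 2956] [ 0.   -0.24]
[312 362  10   8  29] [ 0.07 -0.05]
[411 367   5   8  20] [ 0.06 -0.34]
[322 370   4  10  30] [ 0.05 -0.07]
[316 380  13  12  61] [ 0.02 -0.07]
```

```bash
python3 -c "
from station import arm
print(arm.finish_job())"
```

```text
the job is handed in; nothing more can be done
None
```

I handed the job in at about 31 s of the 72 s allowed: the rack stands upright in the clamp with the jaw pushed up against it (about 27 N) and the lever fully down. The images showed the rack and lever in place and no bystander moved, but I did not tug the rack to prove how tightly it is held.

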